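# Fill the empty pockets of the insole-blank rack

### The job

Two pockets of the sloping insole rack are empty: take the two spare insole blanks from the bench and lay one in each empty pocket, flat on the pocket's floor, blue side up and toe up the slope like the ones already there. Set them down gently rather than letting them drop, leave the blanks already in the rack where they are, and do not disturb the tape, jar or brush.

Things in the scene. Friction and masses are not known exactly. Their poses are not given: they have to be found in the camera images.
- rack_face: sloping wooden tray of the rack (fixed to the bench), 194 mm along the slope, 326 mm wide, tilted 30 degrees from level, facing up and to the robot's right, with four pockets side by side, 80 mm apart; two, it varies which, start full. Origin: middle of its floor surface, 65 mm above the bench; x up the slope, y across the pockets, roughly towards the robot, z square out of the floor
- pocket0 (a point): middle of the floor of pocket 0 (nearest the robot), axes as rack_face (x up the slope, z out of the floor); full or empty at the start. Inside 182 mm long, 74 mm wide; walls 6 mm wide stand 8 mm above the floor all round; a blank that slides is stopped by the lower wall
- pocket1 (a point): middle of the floor of pocket 1 (second nearest the robot), axes as rack_face (x up the slope, z out of the floor); full or empty at the start. Inside 182 mm long, 74 mm wide; walls 6 mm wide stand 8 mm above the floor all round; a blank that slides is stopped by the lower wall
- pocket2 (a point): middle of the floor of pocket 2 (third nearest the robot), axes as rack_face (x up the slope, z out of the floor); full or empty at the start. Inside 182 mm long, 74 mm wide; walls 6 mm wide stand 8 mm above the floor all round; a blank that slides is stopped by the lower wall
- pocket3 (a point): middle of the floor of pocket 3 (farthest from the robot), axes as rack_face (x up the slope, z out of the floor); full or empty at the start. Inside 182 mm long, 74 mm wide; walls 6 mm wide stand 8 mm above the floor all round; a blank that slides is stopped by the lower wall
- blank0: hard insole-shaped plate 160 mm long, 24 mm thick (cork below, blue on top), 60 mm wide at the ball, 50 at the heel, about 0.14 kg. Waist sides straight, parallel, 42 mm apart from x = -41 to +1 mm: grip there. Origin: centre of the underside; x heel to toe, z out of the blue top. Starts lying in one of the rack's pockets, toe up the slope; must be left there.
- blank1: hard insole-shaped plate 160 mm long, 24 mm thick (cork below, blue on top), 60 mm wide at the ball, 50 at the heel, about 0.14 kg. Waist sides straight, parallel, 42 mm apart from x = -41 to +1 mm: grip there. Origin: centre of the underside; x heel to toe, z out of the blue top. Starts lying in one of the rack's pockets, toe up the slope; must be left there.
- blank2: hard insole-shaped plate 160 mm long, 24 mm thick (cork below, blue on top), 60 mm wide at the ball, 50 at the heel, about 0.14 kg. Waist sides straight, parallel, 42 mm apart from x = -41 to +1 mm: grip there. Origin: centre of the underside; x heel to toe, z out of the blue top. A spare: starts lying flat on the bench, blue side up, toe roughly away from the robot.
- blank3: hard insole-shaped plate 160 mm long, 24 mm thick (cork below, blue on top), 60 mm wide at the ball, 50 at the heel, about 0.14 kg. Waist sides straight, parallel, 42 mm apart from x = -41 to +1 mm: grip there. Origin: centre of the underside; x heel to toe, z out of the blue top. A spare: starts lying flat on the bench, blue side up, toe roughly away from the robot.
- blank2_toe (a point): point on the underside of spare blank2 near its toe, 70 mm from its origin along its x; axes as the blank
- blank3_toe (a point): point on the underside of spare blank3 near its toe, 70 mm from its origin along its x; axes as the blank
- tape: bystander: roll of tape lying flat, 72 mm across, 25 mm high; origin centre of its underside
- jar: bystander: closed adhesive jar, 64 mm across, 85 mm high, standing; origin centre of its underside
- brush: bystander: glue brush lying on the bench, about 200 mm long, under 40 mm high; x along its length
Not all that is in view belongs to the job. What is shaped like the blank3 but red or turquoise is not meant.

How it is judged:
By the outcome, as a careful person would: the job done as asked, in the order asked, and still so for the second after the job is handed in, with the robot touching nothing.
It also fails if it takes over 54 s, if anything falls off the work surface, if the arm or the gripper's body presses on something with over 40 N, if the wrist force passes 120 N, or if a joint passes its speed limit or range.

### The arm

A 7-joint arm with a two-finger parallel gripper is mounted at the origin on the work surface. World frame = base frame: x ahead of the robot, y to its left, z up, the work surface at z = 0. Lengths are in mm, angles in rad, forces in N, time in s.
With the tool pointing down it reaches from about 400 to 850 mm from the base axis. Payload 4.5 kg.
Tool frame: the origin (TCP) lies at the centre of the arm's flange, where the gripper is bolted on; the fingertips stand 166 mm ahead of it and the grasp point (between the pads) lies 147 mm ahead of it; z points along the fingers, y is the direction in which the jaws open and shut (so a half turn about z gives the same grasp; the last joint's range is limited). The gripper opens to 88 mm and grips with 3 to 60 N. Pads are 18 mm wide; open, the fingers measure 123 mm over their backs; the gripper's body (75 mm by 187 mm) begins 45 mm behind the grasp point.
Start: joints at [1.187, 0.689, -0.195, 1.565, 0.157, 0.902, -0.215], TCP at [253.618, -571.241, 404.743] pointing down, gripper open.
Joint ranges: [-3.01, 3.01], [-0.46, 2.08], [-1.47, 1.51], [0.13, 2.56], [-1, 4.14], [0.04, 2.09], [-2.66, 2.66]. Speed limits (rad/s): [2.57, 2.57, 3.14, 3.14, 3.14, 3.14, 3.14].

### API

Orientations are given as [roll, pitch, yaw] about the fixed x, y, z axes, in that order (R = Rz(yaw) Ry(pitch) Rx(roll)).
In Python, from bench import observe, capture, close_job gives the robot as it stands.
- The arm moves only by the tool arm_command, never from a script. Its argument "series" is a list of rows, each a list of 7 numbers: the shift along the tool's x, y, z in m, then the turn, a rotation vector about the tool's x, y, z in degrees, then the finger opening in m, from 0 to 0.0881. In form: [[x, y, z, wx, wy, wz, jaw], ...]. A call has 1 to 5 rows; each row shifts and turns the commanded pose from where the row before left it, along the tool's axes as they then stand; what a row does not reach is not made up. A row lasts 1/8 s, in which the tool goes at most 62.5 mm and 10.7 degrees, less where a joint would pass 70% of its speed; a pose out of reach is approached as far as the arm can. A call is refused whole if a number of a shift passes 0.0625 or a number of a turn 10.7, either way. A call with a gripper value outside its range is refused whole. The fingers move at their own pace and stop on an object; "grip_force" is the grip in N (left out, the last holds). Time passes only in rows, so rows that do not move let the fingers close. It gives the time, the measured TCP pose, the force and the opening at its end, in the units of the state.
- observe(): the state, without advancing time (a new reading comes with each control period).
- capture(name): name is "scene" or "top"; returns a dict with "img" (400x640x3 uint8, red, green, blue), "camera_matrix" (3x3 intrinsics, pixels), "k1" (the pictures are not rectified: a ray, as slopes to the right and down, at radius r is drawn at 1 + k1 r^2 times it, then the intrinsics apply), "R" (3x3) and "t" (3): a world point X has camera coordinates R X + t. Camera axes: x right, y down, z forward; pixel columns grow to the right and rows downward; lengths in mm; the calibration is good to about 2 mm. A picture is of the moment at which its call begins. There is no depth.
- close_job(): hands the job in, once; it reports no verdict.
The state is a dict: "time": time; "qpos": joint angles; "dq": joint speeds; "joint_efforts": joint torques, N m; "tool_pos": TCP position; "tool_rot": TCP orientation; "force": force on the tool from outside, world axes, zero at the start; "torque": the same for the moment, N m; "width": finger opening in mm.
Only numpy, scipy, OpenCV 4.12 (cv2) and the standard library are available. Lean on these libraries where they do the work, as an engineer would, in place of code of your own. Each camera call takes 0.05 s, during which the arm holds its last target. There are 200 camera calls.

## Working session

There is one attempt and no reset: what is moved stays moved. The work goes in short steps, Python scripts to look and compute and a tool call to move; the robot and the scene stay as the last step left them, time stands still between calls to the robot, and variables do not carry over. Pictures are saved under pics/ and viewed, about 8 in all and at most 12, crops included, and the job is handed in when it is done.

Besides the shell and the picture viewer there is one more tool, called after ">>>" by a JSON object that holds its "api" and its "payload", one argument or row to a line. arm_command: Moves the arm, as the interface text tells. Its arguments: {"type":"object","properties":{"series":{"type":"array","items":{"type":"array","items":{"type":"number"}}},"grip_force":{"type":"number"}},"required":["series"]}

```bash
mkdir -p pics; ls; python3 - <<'E'
from bench import observe,capture
import cv2,json
s=observe();print({k:s[k] for k in('time','tool_pos','tool_rot','force','width')})
for n in('scene','top'):
    c=capture(n);cv2.imwrite(f'pics/{n}0.png',c['img'][:,:,::-1]);print(n,c['camera_matrix'],c['k1'],c['R'],c['t'])
E
```

```text
pics
{'time': 0.0, 'tool_pos': array([ 253.41075887, -570.95225471,  403.90561125]), 'tool_rot': array([-3.13972881e+00,  1.53177539e-04,  4.17848073e-01]), 'force': array([-0.41093039, -1.52207231, -0.31584112]), 'width': 87.91712521408257}
scene [[460.27955005   0.         324.59539918]
 [  0.         460.27955005 204.18916939]
 [  0.           0.           1.        ]] -0.08683621356998493 [[ 0.10859676  0.9940614   0.00697647]
 [ 0.85212777 -0.08947239 -0.51562869]
 [-0.51194238  0.06194045 -0.85678374]] [  95.76919558 -382.46705869 1474.09419218]
top [[494.4047845    0.         317.50227887]
 [  0.         494.4047845  198.87382652]
 [  0.           0.           1.        ]] -0.14035394429528963 [[ 0.0225279  -0.99974277  0.0026225 ]
 [-0.97567088 -0.02255753 -0.21807681]
 [ 0.21807987  0.00235411 -0.97592809]] [-143.94994473  480.18948096 1050.61475967]
```

View pics/scene0.png

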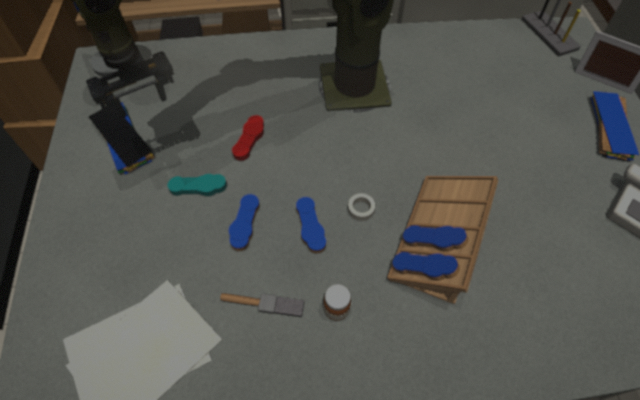

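View pics/top0.png

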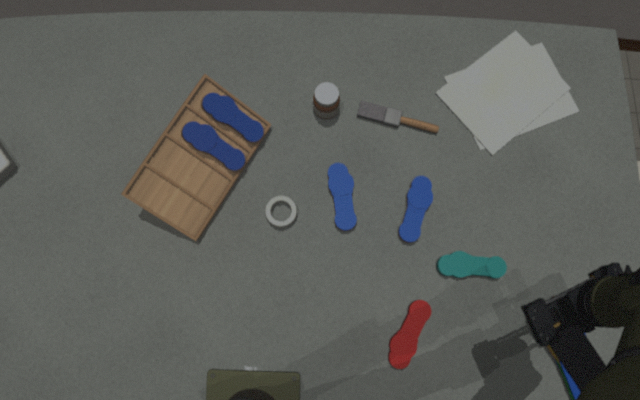

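The scene view shows two blue spares at (244,221) and (311,223). The top view shows them at (415,209) and (342,197). Look-alikes to reject:
- the red blank, scene (248,137), top (410,335)
- the turquoise blank, scene (197,184), top (472,265)
- the two blanks already in the rack
- the blue box under the arm, scene (120,135), and the blue item at scene (613,125)

The empty pockets are 0 and 1. I'll take a close crop next.

```bash
python3 - <<'E'
import cv2,numpy as np
a=cv2.imread('pics/top0.png')[70:250,120:440];b=cv2.imread('pics/scene0.png')[170:305,220:505]
cv2.imwrite('pics/topc.png',cv2.resize(a,None,fx=2.5,fy=2.5,interpolation=cv2.INTER_CUBIC))
cv2.imwrite('pics/scenec.png',cv2.resize(b,None,fx=2.8,fy=2.8,interpolation=cv2.INTER_CUBIC))
for n in('top','scene'):
    h=cv2.cvtColor(cv2.imread(f'pics/{n}0.png'),cv2.COLOR_BGR2HSV)
    m=cv2.inRange(h,(108,120,60),(125,255,255))
    k,_,st,c=cv2.connectedComponentsWithStats(m)
    print(n,[(st[i],c[i].round(1)) for i in range(1,k) if st[i][4]>200])
E
```

```text
top [(array([ 203,   94,   60,   47, 1274], dtype=int32), array([232. , 115.9])), (array([ 183,  122,   62,   48, 1309], dtype=int32), array([212.6, 144.5])), (array([ 328,  163,   28,   68, 1292], dtype=int32), array([341.9, 195.5])), (array([ 399,  176,   34,   66, 1294], dtype=int32), array([415.8, 208.1])), (array([560, 362,  21,  38, 210], dtype=int32), array([571.3, 383.2]))]
scene [(array([ 594,   92,   45,   63, 1518], dtype=int32), array([615.4, 123.3])), (array([229, 194,  30,  54, 944], dtype=int32), array([243.1, 221.6])), (array([296, 197,  30,  53, 949], dtype=int32), array([310.3, 224.2])), (array([403, 226,  63,  21, 971], dtype=int32), array([434.8, 235.4])), (array([ 393,  252,   64,   25, 1067], dtype=int32), array([425.5, 263.5]))]
```

View pics/topc.png

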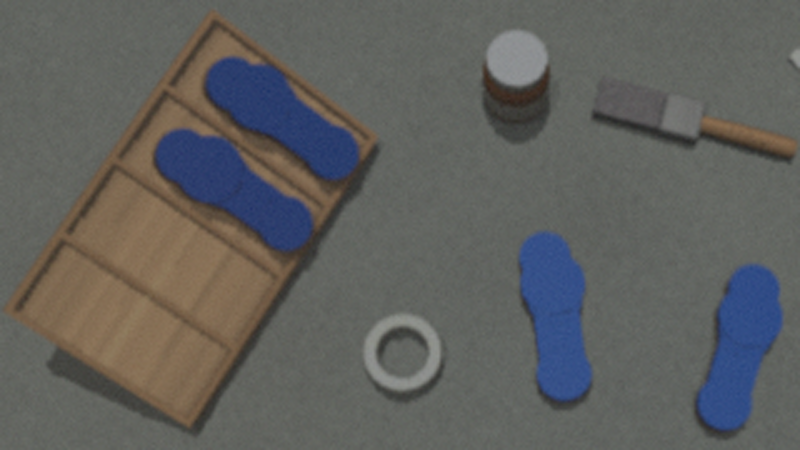

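View pics/scenec.png

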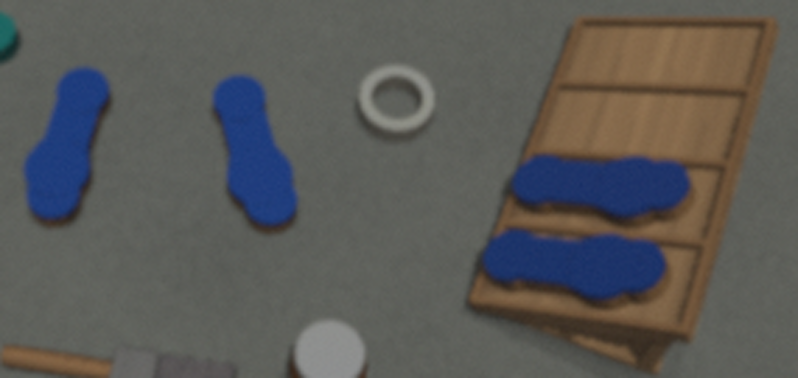

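The crops confirm the choice: the two blue spares on bare bench, toe (ball lobe) away from the robot, and pockets 0 and 1 empty. Rack corners in the top crop are (213,12), (376,138), (193,426) and (8,308). In the scene crop they are (690,336), (470,303), (578,18) and (775,20).

```bash
cat > h.py <<'E'
import numpy as np,cv2
from scipy.spatial.transform import Rotation as Ro
C={'scene':(460.27955005,324.59539918,204.18916939,-0.08683621356998493,np.array([[0.10859676,0.9940614,0.00697647],[0.85212777,-0.08947239,-0.51562869],[-0.51194238,0.06194045,-0.85678374]]),np.array([95.76919558,-382.46705869,1474.09419218])),
'top':(494.4047845,317.50227887,198.87382652,-0.14035394429528963,np.array([[0.0225279,-0.99974277,0.0026225],[-0.97567088,-0.02255753,-0.21807681],[0.21807987,0.00235411,-0.97592809]]),np.array([-143.94994473,480.18948096,1050.61475967]))}
def K(n):
    f,cx,cy,k,R,t=C[n];return np.array([[f,0,cx],[0,f,cy],[0,0,1.]]),np.array([k,0,0,0,0.]),R,t
def proj(n,X):
    k,d,R,t=K(n);return cv2.projectPoints(np.asarray(X,float).reshape(-1,1,3),cv2.Rodrigues(R)[0],t,k,d)[0][:,0]
def plane(n,uv,z):
    k,d,R,t=K(n);p=cv2.undistortPoints(np.asarray(uv,float).reshape(-1,1,2),k,d)[:,0]
    r=np.c_[p,np.ones(len(p))]@R;o=-R.T@t;return o+r*((z-o[2])/r[:,2])[:,None]
def tri(uvs):
    A=[];b=[]
    for n,uv in uvs:
        o=-C[n][4].T@C[n][5];r=plane(n,[uv],0)[0]-o;r/=np.linalg.norm(r);P=np.eye(3)-np.outer(r,r);A.append(P);b.append(P@o)
    return np.linalg.lstsq(np.vstack(A),np.hstack(b),rcond=None)[0]
def mask(im):return cv2.inRange(cv2.cvtColor(im,cv2.COLOR_BGR2HSV),(108,120,60),(125,255,255))
E
python3 - <<'E'
from h import *
from scipy.optimize import least_squares
tc=(np.array([[213,12],[376,138],[193,426],[8,308]])+.5)/2.5-.5+[120,70]
sc=(np.array([[690,336],[470,303],[578,18],[775,20]])+.5)/2.8-.5+[220,170]
L=np.array([[97,-163,8],[-97,-163,8],[-97,163,8],[97,163,8.]])
for a,b in zip(tc,sc):print('corner',tri([('top',a),('scene',b)]).round(1))
def Rr(yaw,til):return Ro.from_euler('ZY',[yaw,-til]).as_matrix()
def f(p,til=None):
    X=L@Rr(p[3],p[4]).T+p[:3];return np.r_[(proj('top',X)-tc).ravel(),(proj('scene',X)-sc).ravel()]
r=min((least_squares(f,[600,200,65,y0,.5]) for y0 in(0.8,2.2)),key=lambda s:s.cost);print('rack',r.x,np.degrees(r.x[3:]),'res',r.fun.round(1))
def g(p):return f([*p[:3],p[3],np.pi/6])
r2=least_squares(g,r.x[:4]);print('til30',r2.x,r2.cost,r.cost)
for k in range(4):print('pocket',k,(r2.x[:3]+Rr(r2.x[3],np.pi/6)@[0,120-80*k,0]).round(1))
for n,uts in (('A',((342,195),(310,224))),('B',((416,208),(243,222)))):
    P=[]
    for cam,c in zip(('top','scene'),uts):
        m=mask(cv2.imread(f'pics/{cam}0.png'));lab=cv2.connectedComponents(m)[1];ys,xs=np.where(lab==lab[c[1],c[0]])
        cen=(xs.mean(),ys.mean());P.append((cam,cen))
        X=plane(cam,np.c_[xs,ys],24)[:,:2];
        mu=X.mean(0);ax=np.linalg.svd(X-mu,full_matrices=False)[2][0];ax*=np.sign(ax[0])
        for _ in range(4):
            s=(X-mu)@ax;q=(X-mu)@[-ax[1],ax[0]];mid=(s.max()+s.min())/2;s=s-mid
            bc=[((q[(s>a)&(s<a+12)].max()+q[(s>a)&(s<a+12)].min())/2) for a in range(-78,70,12)]
            bw=[np.ptp(q[(s>a)&(s<a+12)]) for a in range(-78,70,12)]
            break
        print(n,cam,'mid',(mu+ax*mid).round(1),'yaw',np.degrees(np.arctan2(ax[1],ax[0])).round(1),'len',np.ptp(s).round(1),np.round(bc,1),np.round(bw))
    print(n,'tri',tri(P).round(1))
E
```

```text
corner [752.8 130.6 115.8]
corner [669.3 -15.7  20. ]
corner [387.9 140.6  24.5]
corner [471.8 285.7 121.7]
rack [5.72156619e+02 1.39251321e+02 6.21410243e+01 1.06019659e+00
 5.15611486e-01] [60.74479034 29.54236203] res [-0.6 -0.8  0.8 -0.9 -1.1  0.5 -1.5  1.5 -1.1  0.3 -0.5  0.6 -0.6  0.4
 -0.2  0.2]
til30 [572.18501287 139.26208887  62.17343381   1.05999079] 5.469464225916516 5.376191490215442
pocket 0 [467.5 197.9  62.2]
pocket 1 [537.3 158.8  62.2]
pocket 2 [607.1 119.7  62.2]
pocket 3 [676.9  80.6  62.2]
A top mid [ 498.4 -188.9] yaw 9.0 len 159.1 [-0.6  1.2  0.6 -0.3 -0.1 -0.  -0.6 -1.2 -1.6 -1.8 -0.2  2.   1.8] [39. 46. 46. 40. 41. 40. 42. 50. 57. 55. 50. 45. 38.]
A scene mid [ 498.8 -189.3] yaw 9.0 len 159.4 [ 1.6  1.   1.  -0.4 -0.3 -0.3 -0.6  0.3 -0.7 -1.9 -0.8  2.   1.5] [38. 46. 47. 42. 41. 41. 43. 50. 57. 57. 52. 47. 42.]
A tri [ 500.5 -188.7   17.7]
B top mid [ 473.2 -359.1] yaw -16.2 len 158.5 [ 1.3  0.7  0.9  0.4 -0.  -0.4 -1.7 -0.8 -0.9 -1.6 -0.   2.3  1.9] [41. 48. 46. 40. 41. 41. 43. 53. 58. 58. 51. 45. 37.]
B scene mid [ 472.8 -359.1] yaw -15.9 len 159.5 [-0.3  0.6  1.8  0.5 -0.3 -0.2 -0.8 -2.5 -2.5 -1.4 -0.8  1.6  2.9] [38. 48. 47. 41. 41. 41. 42. 53. 59. 59. 53. 46. 41.]
B tri [ 474.7 -360.9   17.6]
```

Both views agree on each spare's xy to within 0.5 mm, and on yaw to 0.3°. The sizes come out right (159 mm long, 41 mm waist, 58 mm ball), and the rack tilt fits at 29.5°. Triangulated heights read 17.7 mm against 24 for the blank tops, and 62 mm against 65 for the rack. That is within the calibration error, so I'll set height by contact. Next I write a row planner.

```bash
cat >> h.py <<'E'
def tool_down(yaw):return Ro.from_euler('z',yaw,degrees=True)*Ro.from_euler('x',np.pi)
RACK=Ro.from_euler('ZY',[60.74,-30],degrees=True)
TILT=RACK*Ro.from_euler('x',np.pi)
def rows(way,p=None,R=None,jaw=.0881,v=50,w=8):
    """way: list of (tip point, Rotation, speed mm/row). Prints tool-frame rows; tip = 166 mm ahead of TCP."""
    if p is None:
        from bench import observe
        s=observe();p=np.array(s['tool_pos']);R=Ro.from_euler('xyz',s['tool_rot'])
    for tip,Rt,v in way:
        q=np.array(tip)-166*Rt.apply([0,0,1]);rv=(R.inv()*Rt).as_rotvec(degrees=True)
        n=int(max(np.ceil(np.linalg.norm(q-p)/v),np.ceil(np.linalg.norm(rv)/w),1));print('--',np.round(q,1),n)
        for i in range(n):
            d=R.inv().apply((q-p)/(n-i))/1000;d=np.round(d,4);r=np.round((R.inv()*Rt).as_rotvec(degrees=True)/(n-i),1)
            p=p+R.apply(d*1000);R=R*Ro.from_rotvec(r,degrees=True);print('['+','.join('%g'%x for x in [*d,*r,jaw])+'],')
E
python3 - <<'E'
from h import *
from scipy.optimize import least_squares
tc=(np.array([[213,12],[376,138],[193,426],[8,308]])+.5)/2.5-.5+[120,70]
sc=(np.array([[690,336],[470,303],[578,18],[775,20]])+.5)/2.8-.5+[220,170]
L=np.array([[97,-163,8],[-97,-163,8],[-97,163,8],[97,163,8.]])
def f(p):
    X=L@Ro.from_euler('ZY',[p[2],-np.pi/6]).as_matrix().T+[p[0],p[1],65];return np.r_[(proj('top',X)-tc).ravel(),(proj('scene',X)-sc).ravel()]
r=least_squares(f,[572,139,1.06]);print(r.x,np.degrees(r.x[2]))
a=np.radians(9);g=np.array([498.6-12*np.cos(a),-189.1-12*np.sin(a)]);print(g)
D=tool_down(9)
rows([([*g,100],D,55),([*g,30],D,35),([*g,10],D,10)])
E
```

```text
[572.2713156  138.52229796   1.06022019] 60.74614200713392
[ 486.74773991 -190.97721358]
-- [ 486.7 -191.   266. ] 9
[0.0408,-0.028,0.0154,-0,0,1.7,0.0881],
[0.04,-0.0292,0.0154,-0,0,1.7,0.0881],
[0.0391,-0.0304,0.0154,-0,0,1.6,0.0881],
[0.0382,-0.0315,0.0154,-0,0,1.7,0.0881],
[0.0373,-0.0326,0.0154,-0,0,1.6,0.0881],
[0.0364,-0.0337,0.0153,-0,0,1.7,0.0881],
[0.0353,-0.0347,0.0154,-0,0,1.6,0.0881],
[0.0344,-0.0357,0.0153,-0,0,1.7,0.0881],
[0.0332,-0.0367,0.0154,-0.1,0,1.6,0.0881],
-- [ 486.7 -191.   196. ] 2
[0,-0,0.035,0,0,0,0.0881],
[0.0001,-0,0.035,0,0,0,0.0881],
-- [ 486.7 -191.   176. ] 2
[-0,-0,0.01,0,0,0,0.0881],
[-0,-0,0.01,0,0,0,0.0881],
```

>>> {"api": "arm_command", "payload": {
  "series": [
    [0.0408, -0.028, 0.0154, 0, 0, 1.7, 0.0881],
    [0.04, -0.0292, 0.0154, 0, 0, 1.7, 0.0881],
    [0.0391, -0.0304, 0.0154, 0, 0, 1.6, 0.0881],
    [0.0382, -0.0315, 0.0154, 0, 0, 1.7, 0.0881],
    [0.0373, -0.0326, 0.0154, 0, 0, 1.6, 0.0881]
  ]
}}

```text
time: 0.72
tool_pos: [384.0, -359.0, 327.1]
tool_rot: [-3.141, -0.0, 0.272]
force: [0.3, 0.2, 0.1]
width: 88.0
```

>>> {"api": "arm_command", "payload": {
  "series": [
    [0.0364, -0.0337, 0.0153, 0, 0, 1.7, 0.0881],
    [0.0353, -0.0347, 0.0154, 0, 0, 1.6, 0.0881],
    [0.0344, -0.0357, 0.0153, 0, 0, 1.7, 0.0881],
    [0.0332, -0.0367, 0.0154, 0, 0, 1.6, 0.0881],
    [0, 0, 0, 0, 0, 0, 0.0881]
  ]
}}

```text
time: 1.35
tool_pos: [489.2, -186.5, 265.0]
tool_rot: [-3.138, -0.0, 0.167]
force: [-0.3, -0.7, -0.1]
width: 88.1
```

```bash
python3 - <<'E'
from h import *
from bench import capture
for n in('top','scene'):
    i=capture(n)['img'][:,:,::-1]
    if n=='top':cv2.imwrite('pics/t1.png',cv2.resize(i[120:280,250:450],None,fx=4,fy=3.5))
D=tool_down(9)
g=(486.7,-191)
rows([([*g,30],D,35),([*g,10],D,10)])
E
```

```text
-- [ 486.7 -191.   196. ] 2
[-0.0001,-0.0002,0.035,0,0,0.1,0.0881],
[-0,-0.0001,0.035,0,0.1,0,0.0881],
-- [ 486.7 -191.   176. ] 2
[-0,-0,0.01,0,-0,0,0.0881],
[-0,-0,0.01,0,-0,0,0.0881],
```

View pics/t1.png

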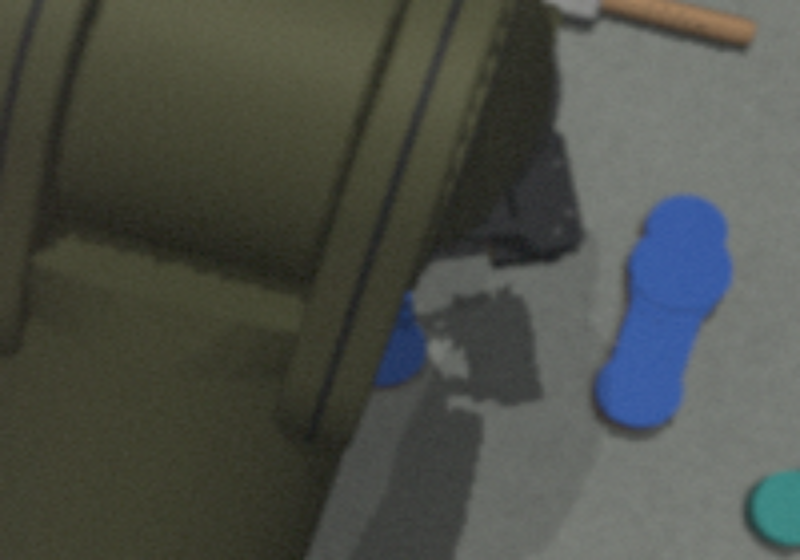

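The arm hides the first spare in the top view, and only its heel shows at crop (400,340). The pose settled on target (errors of 0.2 mm), so I descend and grip.

>>> {"api": "arm_command", "payload": {
  "series": [
    [0, 0, 0.035, 0, 0, 0, 0.0881],
    [0, 0, 0.035, 0, 0, 0, 0.0881],
    [0, 0, 0.01, 0, 0, 0, 0.0881],
    [0, 0, 0.01, 0, 0, 0, 0.0881],
    [0, 0, 0, 0, 0, 0, 0.0881]
  ]
}}

```text
time: 2.08
tool_pos: [487.0, -192.0, 176.6]
tool_rot: [3.141, -0.0, 0.157]
force: [0.8, 0.3, -0.1]
width: 88.1
```

>>> {"api": "arm_command", "payload": {
  "series": [
    [0, 0, 0, 0, 0, 0, 0.03],
    [0, 0, 0, 0, 0, 0, 0.03],
    [0, 0, 0, 0, 0, 0, 0.03],
    [0, 0, 0, 0, 0, 0, 0.03],
    [0, 0, 0, 0, 0, 0, 0.03]
  ],
  "grip_force": 25
}}

```text
time: 2.7
tool_pos: [487.1, -191.4, 176.4]
tool_rot: [-3.142, -0.0, 0.158]
force: [0.2, -0.2, 1.4]
width: 42.2
```

```bash
python3 - <<'E'
from h import *
from bench import capture,observe
s=observe();print(s['tool_pos'],s['tool_rot'],s['width'],s['force'])
i=capture('scene')['img'][:,:,::-1]
cv2.imwrite('pics/s1.png',cv2.resize(i[150:320,210:510],None,fx=2.6,fy=2.6))
Rk=RACK;O=np.array([572.3,138.5,65])
g=s['tool_pos'][:2]
# tip when placed: blank origin in pocket x=-7, gripped 12 heelward, tip 10 above underside
T=lambda k,z:O+Rk.apply([-7-12,120-80*k,10+z])
D=tool_down(9)
print(T(1,0))
rows([([*g,130],D,50),(T(1,90),TILT,50),(T(1,20),TILT,30),(T(1,6),TILT,7)],jaw=.03)
E
```

```text
[ 487.05592297 -191.41191611  176.40534949] [-3.14157279e+00 -1.98607266e-05  1.57849563e-01] 42.21534688123407 [ 0.20403818 -0.2439706   1.35500849]
[526.9171886  139.33382     64.16025404]
-- [ 487.1 -191.4  296. ] 3
[0,-0,-0.0399,-0,-0,0,0.03],
[0,-0,-0.0398,-0,-0,0,0.03],
[0,-0,-0.0399,-0,-0,0,0.03],
-- [464.4  27.7 285.9] 8
[0.0015,-0.0275,0.0013,1.7,3.5,-6.3,0.03],
[0.0044,-0.0271,0.0023,1.7,3.5,-6.3,0.03],
[0.0072,-0.0264,0.0034,1.7,3.5,-6.3,0.03],
[0.0098,-0.0253,0.0047,1.7,3.5,-6.3,0.03],
[0.0121,-0.024,0.0061,1.7,3.5,-6.3,0.03],
[0.0143,-0.0223,0.0076,1.7,3.5,-6.3,0.03],
[0.0161,-0.0204,0.0091,1.7,3.4,-6.3,0.03],
[0.0177,-0.0183,0.0107,1.7,3.5,-6.4,0.03],
-- [481.5  58.2 225.2] 3
[-0,0,0.0233,-0,-0,0,0.03],
[-0,0,0.0234,-0,-0,0,0.03],
[-0,0.0001,0.0233,-0,-0,0,0.03],
-- [484.9  64.3 213.1] 3
[-0,-0,0.0047,-0,-0,0,0.03],
[-0,-0,0.0047,-0,-0,0,0.03],
[-0,-0,0.0046,-0,-0,0,0.03],
```

View pics/s1.png

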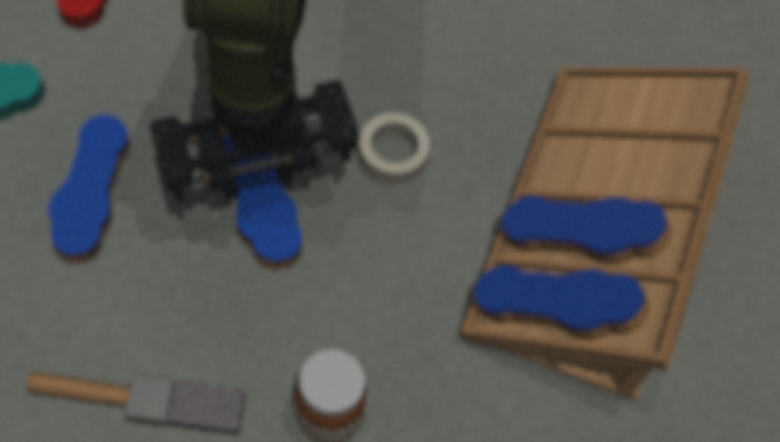

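The gripper holds the first spare at crop (260,180), width 42.2 mm, square on the waist. I lift and carry it to above pocket 1.

>>> {"api": "arm_command", "payload": {
  "series": [
    [0, 0, -0.02, 0, 0, 0, 0.03],
    [0, 0, -0.05, 0, 0, 0, 0.03],
    [0, 0, -0.05, 0, 0, 0, 0.03],
    [0.0015, -0.0275, 0.0013, 1.7, 3.5, -6.3, 0.03],
    [0.0044, -0.0271, 0.0023, 1.7, 3.5, -6.3, 0.03]
  ]
}}

```text
time: 3.38
tool_pos: [481.3, -136.1, 294.5]
tool_rot: [-3.097, -0.131, 0.378]
force: [0.6, -0.5, -2.8]
width: 41.3
```

>>> {"api": "arm_command", "payload": {
  "series": [
    [0.0072, -0.0264, 0.0034, 1.7, 3.5, -6.3, 0.03],
    [0.0098, -0.0253, 0.0047, 1.7, 3.5, -6.3, 0.03],
    [0.0121, -0.024, 0.0061, 1.7, 3.5, -6.3, 0.03],
    [0.0143, -0.0223, 0.0076, 1.7, 3.5, -6.3, 0.03],
    [0.0161, -0.0204, 0.0091, 1.7, 3.4, -6.3, 0.03]
  ]
}}

```text
time: 4.0
tool_pos: [472.8, -15.7, 291.9]
tool_rot: [-3.09, -0.42, 0.875]
force: [-0.1, -1.4, -1.3]
width: 41.6
```

>>> {"api": "arm_command", "payload": {
  "series": [
    [0.0177, -0.0183, 0.0107, 1.7, 3.5, -6.4, 0.03],
    [0, 0, 0, 0, 0, 0, 0.03],
    [0, 0, 0, 0, 0, 0, 0.03]
  ]
}}

```text
time: 4.38
tool_pos: [474.1, -7.1, 291.9]
tool_rot: [-3.096, -0.441, 0.918]
force: [-0.7, 0.6, -0.4]
width: 41.7
```

```bash
cat >> h.py <<'E'
O=np.array([572.3,138.5,65])
T=lambda k,z,dx=0,dy=0:O+RACK.apply([-19+dx,120-80*k+dy,10+z])
E
python3 - <<'E'
from h import *
from bench import observe
s=observe();print(s['width'],s['force'],s['tool_pos'])
rows([(T(1,30),TILT,30),(T(1,12),TILT,10)],jaw=.03)
E
```

```text
41.73367742299197 [-0.72944215  0.57591178 -0.4484571 ] [474.07096064  -7.10929166 291.85767393]
-- [479.   53.8 233.9] 3
[0.0073,-0.0099,0.0253,0.4,1.5,-2.4,0.03],
[0.007,-0.0094,0.0255,0.4,1.5,-2.5,0.03],
[0.0067,-0.0089,0.0257,0.4,1.6,-2.4,0.03],
-- [483.4  61.7 218.3] 2
[-0,-0,0.009,-0,-0,-0,0.03],
[-0,-0,0.009,-0,-0,-0,0.03],
```

One row was cut by a joint speed limit, so I align while still high.

```bash
python3 - <<'E'
from h import *
rows([(T(1,70),TILT,14)],jaw=.03,w=3)
E
```

```text
-- [469.2  36.4 268.5] 4
[0.0047,-0.0072,0.009,0.3,1.1,-1.8,0.03],
[0.0047,-0.007,0.0091,0.3,1.2,-1.8,0.03],
[0.0047,-0.0067,0.0092,0.3,1.1,-1.9,0.03],
[0.0048,-0.0066,0.0094,0.3,1.2,-1.8,0.03],
```

>>> {"api": "arm_command", "payload": {
  "series": [
    [0.0047, -0.0072, 0.009, 0.3, 1.1, -1.8, 0.03],
    [0.0047, -0.007, 0.0091, 0.3, 1.2, -1.8, 0.03],
    [0.0047, -0.0067, 0.0092, 0.3, 1.1, -1.9, 0.03],
    [0.0048, -0.0066, 0.0094, 0.3, 1.2, -1.8, 0.03],
    [0, 0, 0, 0, 0, 0, 0.03]
  ]
}}

```text
time: 5.0
tool_pos: [470.3, 23.0, 274.9]
tool_rot: [-3.112, -0.489, 1.019]
force: [0.0, -0.7, -0.9]
width: 41.5
```

```bash
python3 - <<'E'
from h import *
from bench import observe
print(observe()['qpos'].round(2),observe()['dq'].round(2))
rows([(T(1,40),TILT,15),(T(1,15),TILT,10)],jaw=.03,w=3)
E
```

```text
[ 0.5   0.89 -0.85  2.22  1.74  0.21 -2.3 ] [-0.01 -0.03  0.04 -0.01 -0.05 -0.02  0.04]
-- [476.6  49.5 242.6] 3
[0.0025,-0.0024,0.0136,-0.2,0.6,-0.7,0.03],
[0.0024,-0.0024,0.0137,-0.2,0.7,-0.7,0.03],
[0.0023,-0.0025,0.0137,-0.2,0.6,-0.7,0.03],
-- [482.7  60.4 220.9] 3
[0,-0,0.0083,0,0,0,0.03],
[0,-0,0.0083,0,0,0,0.03],
[0.0001,-0,0.0084,0,0,0,0.03],
```

Joint 6 is close to its singular pose (0.21), so I continue in small steps.

>>> {"api": "arm_command", "payload": {
  "series": [
    [0.0015, -0.0015, 0.005, -0.1, 0.4, -0.4, 0.03],
    [0.0015, -0.0015, 0.005, -0.1, 0.4, -0.4, 0.03],
    [0.0015, -0.0015, 0.005, -0.1, 0.4, -0.4, 0.03],
    [0.0015, -0.0015, 0.005, -0.1, 0.4, -0.4, 0.03],
    [0, 0, 0, 0, 0, 0, 0.03]
  ]
}}

```text
time: 5.62
tool_pos: [472.6, 39.5, 260.5]
tool_rot: [-3.135, -0.519, 1.052]
force: [-0.5, -0.3, -1.1]
width: 41.5
```

```bash
python3 - <<'E'
from h import *
from bench import observe
print(observe()['qpos'].round(2),observe()['dq'].round(2))
rows([(T(1,40),TILT,15),(T(1,15),TILT,10)],jaw=.03,w=3)
E
```

```text
[ 0.53  0.98 -0.98  2.23  1.89  0.34 -2.42] [-0.   -0.02  0.01 -0.   -0.01 -0.01  0.01]
-- [476.6  49.5 242.6] 2
[0.0001,-0.0007,0.0104,-0.1,0.1,-0.2,0.03],
[0.0002,-0.0007,0.0105,-0,0.2,-0.2,0.03],
-- [482.7  60.4 220.9] 3
[-0,0,0.0083,-0,-0,0,0.03],
[-0,0,0.0083,-0,-0,0,0.03],
[-0,0,0.0084,-0,-0,0,0.03],
```

>>> {"api": "arm_command", "payload": {
  "series": [
    [0.0002, -0.0007, 0.0104, -0.1, 0.2, -0.2, 0.03],
    [0.0002, -0.0007, 0.0105, 0, 0.2, -0.2, 0.03],
    [0, 0, 0.0083, 0, 0, 0, 0.03],
    [0, 0, 0.0083, 0, 0, 0, 0.03],
    [0, 0, 0.0083, 0, 0, 0, 0.03]
  ]
}}

```text
time: 6.25
tool_pos: [483.1, 60.5, 221.0]
tool_rot: [3.141, -0.526, 1.06]
force: [0.1, -0.1, -1.1]
width: 41.7
```

```bash
python3 - <<'E'
from h import *
from bench import observe,capture
print(observe()['qpos'].round(2),observe()['dq'].round(2))
i=capture('scene')['img'][:,:,::-1]
a=cv2.resize(i[165:305,360:510],None,fx=4,fy=4,interpolation=cv2.INTER_CUBIC)
cv2.imwrite('pics/s2.png',a)
# outline of predicted underside/top of blank at pocket 1, height 15
for z in(0,):
  for x in(-80,80):print(x,((proj('scene',O+RACK.apply([[x-7,40,15+24]]))-[360,165])*4).round())
rows([(T(1,3),TILT,6)],jaw=.03,w=3)
E
```

```text
[ 0.5   1.1  -1.03  2.21  2.01  0.46 -2.49] [-0.05  0.16 -0.03 -0.04  0.12  0.14 -0.08]
-80 [[207. 158.]]
80 [[451. 167.]]
-- [485.6  65.6 210.5] 2
[-0.0001,-0.0001,0.0056,-0,-0.1,-0,0.03],
[-0.0001,-0.0002,0.0056,-0,-0,-0,0.03],
```

View pics/s2.png

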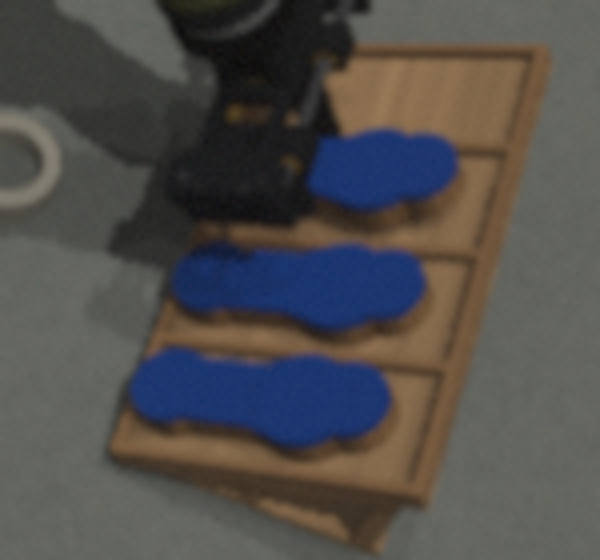

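The toe of the held blank is at crop (459,162) against (451,167) predicted for this hover, a small offset. I check the rack model against the pocket walls in this crop: wall 1/2 meets the upper wall at about (475,257), wall 0/1 at (505,153), wall 2/3 at (445,370).

```bash
python3 - <<'E'
from h import *
for y in(80,0,-80):print('wall up',y,((proj('scene',O+RACK.apply([[91,y,8]]))-[360,165])*4+1.5).round(),'low',((proj('scene',O+RACK.apply([[-91,y,8]]))-[360,165])*4+1.5).round())
t=cv2.imread('pics/top0.png')
for y in(80,0,-80):print('top wall up',y,((proj('top',O+RACK.apply([[91,y,8]]))-[120,70])*2.5+.75).round(),'low',((proj('top',O+RACK.apply([[-91,y,8]]))-[120,70])*2.5+.75).round())
for k in(2,3):
  for dx in(-11,0):
    print(k,dx,[proj(c,O+RACK.apply([[e+dx,120-80*k,24]])).round(1).tolist() for c in('scene','top') for e in(-80,80)])
E
```

```text
wall up 80 [[509. 149.]] low [[237. 141.]]
wall up 0 [[479. 256.]] low [[200. 238.]]
wall up -80 [[447. 370.]] low [[162. 341.]]
top wall up 80 [[ 64. 234.]] low [[234. 346.]]
top wall up 0 [[115. 159.]] low [[281. 273.]]
top wall up -80 [[166.  86.]] low [[327. 202.]]
2 -11 [[[402.8, 233.1]], [[464.6, 238.0]], [[243.3, 164.7]], [[185.5, 123.8]]]
2 0 [[[406.8, 233.5]], [[469.2, 238.4]], [[239.5, 162.0]], [[181.3, 120.9]]]
3 -11 [[[392.6, 260.0]], [[455.8, 267.4]], [[261.7, 136.4]], [[205.6, 94.7]]]
3 0 [[[396.6, 260.5]], [[460.6, 268.0]], [[258.0, 133.6]], [[201.6, 91.7]]]
```

The rack model matches the walls to about 1 px. The blanks already in the rack sit about 11 mm down-slope, against the lower wall. I shift 3 mm down-slope and lower to contact.

>>> {"api": "arm_command", "payload": {
  "series": [
    [-0.003, 0, 0.005, 0, 0, 0, 0.03],
    [0, 0, 0.005, 0, 0, 0, 0.03],
    [0, 0, 0.001, 0, 0, 0, 0.03],
    [0, 0, 0, 0, 0, 0, 0.03]
  ]
}}

```text
time: 6.8
tool_pos: [484.4, 62.8, 210.5]
tool_rot: [3.141, -0.526, 1.061]
force: [0.8, -0.4, -0.7]
width: 41.8
```

>>> {"api": "arm_command", "payload": {
  "series": [
    [0, 0, 0.001, 0, 0, 0, 0.03],
    [0, 0, 0.001, 0, 0, 0, 0.03],
    [0, 0, 0, 0, 0, 0, 0.03]
  ]
}}

```text
time: 7.18
tool_pos: [484.8, 63.7, 208.7]
tool_rot: [3.141, -0.526, 1.061]
force: [1.1, 0.3, -1.5]
width: 41.6
```

>>> {"api": "arm_command", "payload": {
  "series": [
    [0, 0, 0.001, 0, 0, 0, 0.03],
    [0, 0, 0, 0, 0, 0, 0.03]
  ]
}}

```text
time: 7.42
tool_pos: [485.1, 64.1, 207.8]
tool_rot: [3.141, -0.526, 1.061]
force: [-0.1, 0.4, -1.7]
width: 41.8
```

>>> {"api": "arm_command", "payload": {
  "series": [
    [0, 0, 0.001, 0, 0, 0, 0.03],
    [0, 0, 0, 0, 0, 0, 0.03]
  ]
}}

```text
time: 7.68
tool_pos: [485.3, 64.6, 206.9]
tool_rot: [3.141, -0.526, 1.06]
force: [-0.0, 0.1, -1.6]
width: 41.9
```

>>> {"api": "arm_command", "payload": {
  "series": [
    [0, 0, 0.001, 0, 0, 0, 0.03],
    [0, 0, 0, 0, 0, 0, 0.03]
  ]
}}

```text
time: 7.92
tool_pos: [485.3, 64.7, 206.8]
tool_rot: [3.14, -0.526, 1.061]
force: [-2.8, -4.9, 7.2]
width: 41.9
```

```bash
python3 - <<'E'
from h import *
from bench import observe
s=observe();R=Ro.from_euler('xyz',s['tool_rot']);print(RACK.inv().apply(s['tool_pos']+R.apply([0,0,166])-O)-[-19,40,10],RACK.inv().apply(s['force']))
E
```

```text
[-2.33270979 -0.3134356   0.25084393] [-1.27688733e+00 -6.80312518e-03  9.08384866e+00]
```

Contact came at 0.25 mm from the expected floor height, with 9 N along the floor normal, so the blank lies on the floor. I back off slightly, open part-way and retract.

>>> {"api": "arm_command", "payload": {
  "series": [
    [0, 0, -0.0005, 0, 0, 0, 0.045],
    [0, 0, 0, 0, 0, 0, 0.05],
    [0, 0, 0, 0, 0, 0, 0.056],
    [0, 0, 0, 0, 0, 0, 0.056]
  ]
}}

```text
time: 8.43
tool_pos: [485.5, 64.9, 206.5]
tool_rot: [3.141, -0.526, 1.061]
force: [0.4, 0.2, 0.4]
width: 56.0
```

>>> {"api": "arm_command", "payload": {
  "series": [
    [0, 0, -0.01, 0, 0, 0, 0.056],
    [0, 0, -0.02, 0, 0, 0, 0.056],
    [0, 0, -0.03, 0, 0, 0, 0.06],
    [0, 0, -0.03, 0, 0, 0, 0.07],
    [0, 0, -0.03, 0, 0, 0, 0.088]
  ]
}}

```text
time: 9.05
tool_pos: [455.3, 11.7, 311.5]
tool_rot: [3.142, -0.527, 1.06]
force: [-0.8, -0.5, -0.9]
width: 77.8
```

```bash
python3 - <<'E'
from h import *
from bench import observe,capture
s=observe();print(s['qpos'].round(2),s['width'])
i=capture('scene')['img'][:,:,::-1];cv2.imwrite('pics/sc2.png',i)
cv2.imwrite('pics/s3.png',cv2.resize(i[165:305,200:510],None,fx=2.5,fy=2.5,interpolation=cv2.INTER_CUBIC))
a=np.radians(-16);g=np.array([473-12*np.cos(a),-359.1-12*np.sin(a)]);D=tool_down(-16)
rows([([500,-20,150],tool_down(45),40),([*g,100],D,45),([*g,30],D,35),([*g,10],D,10)],w=6)
E
```

```text
[ 0.52  0.78 -0.81  2.25  1.68  0.09 -2.21] 77.84526358464883
-- [500. -20. 316.] 6
[-0.0006,0.009,-0.0006,-0.6,-5,2.6,0.0881],
[-0.0002,0.009,-0.0004,-0.6,-5,2.6,0.0881],
[0.0001,0.009,-0.0003,-0.6,-5,2.5,0.0881],
[0.0005,0.009,-0.0003,-0.7,-5,2.6,0.0881],
[0.0009,0.009,-0.0002,-0.6,-5,2.5,0.0881],
[0.0012,0.009,-0.0002,-0.7,-5.1,2.6,0.0881],
-- [ 461.5 -355.8  266. ] 11
[-0.0241,0.0191,0.0046,0,0,5.5,0.0881],
[-0.0221,0.0213,0.0046,0,0,5.5,0.0881],
[-0.02,0.0234,0.0046,0,0,5.6,0.0881],
[-0.0176,0.0252,0.0046,0,0,5.5,0.0881],
[-0.0151,0.0268,0.0045,0,0,5.6,0.0881],
[-0.0124,0.0281,0.0046,0,0,5.5,0.0881],
[-0.0097,0.0291,0.0045,0,0,5.6,0.0881],
[-0.0067,0.03,0.0046,0,0,5.5,0.0881],
[-0.0039,0.0305,0.0045,0,0,5.6,0.0881],
[-0.0009,0.0307,0.0046,0,0,5.5,0.0881],
[0.0021,0.0306,0.0045,0,-0,5.6,0.0881],
-- [ 461.5 -355.8  196. ] 3
[0,-0,0.0233,0,-0,-0,0.0881],
[0,-0,0.0234,0,-0,-0,0.0881],
[0,-0.0001,0.0233,0,-0,-0,0.0881],
-- [ 461.5 -355.8  176. ] 3
[0,-0,0.0067,0,-0,-0,0.0881],
[0,-0,0.0067,0,-0,-0,0.0881],
[0,-0,0.0066,0,-0,-0,0.0881],
```

View pics/s3.png

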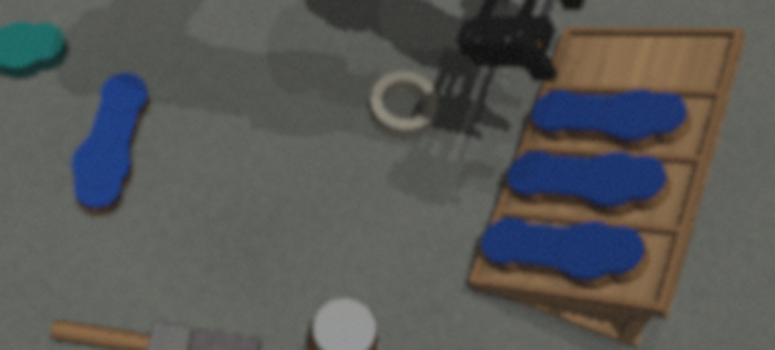

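The first blank lies in pocket 1, lined up with its neighbours (crop (608,115)). Pocket 0 is empty, and the second spare, tape and jar are untouched. Now for the second spare.

>>> {"api": "arm_command", "payload": {
  "series": [
    [-0.0006, 0.009, -0.0006, -0.6, -5, 2.6, 0.0881],
    [-0.0002, 0.009, -0.0004, -0.6, -5, 2.6, 0.0881],
    [0.0001, 0.009, -0.0003, -0.6, -5, 2.5, 0.0881],
    [0.0005, 0.009, -0.0003, -0.7, -5, 2.6, 0.0881],
    [0.0009, 0.009, -0.0002, -0.6, -5, 2.5, 0.0881]
  ]
}}

```text
time: 9.72
tool_pos: [493.5, -12.3, 311.7]
tool_rot: [-3.135, -0.11, 0.836]
force: [-0.3, -0.3, -1.0]
width: 88.4
```

>>> {"api": "arm_command", "payload": {
  "series": [
    [0.0012, 0.009, -0.0002, -0.7, -5.1, 2.6, 0.0881],
    [0, 0, 0, 0, 0, 0, 0.0881]
  ]
}}

```text
time: 9.98
tool_pos: [501.5, -16.8, 311.9]
tool_rot: [3.139, -0.025, 0.792]
force: [-0.1, 0.7, -0.0]
width: 87.7
```

```bash
python3 - <<'E'
from h import *
from bench import observe
s=observe();print(s['qpos'].round(2),s['width'])
a=np.radians(-16);g=np.array([473-12*np.cos(a),-359.1-12*np.sin(a)]);D=tool_down(-16)
rows([([*g,100],D,45)],w=6)
E
```

```text
[ 0.46  0.81 -0.87  2.01  0.93  0.75 -1.77] 87.70714598875783
-- [ 461.5 -355.8  266. ] 11
[-0.0246,0.019,0.0036,-0.1,-0.1,5.6,0.0881],
[-0.0226,0.0213,0.0037,-0.1,-0.1,5.6,0.0881],
[-0.0204,0.0234,0.0038,-0.1,-0.1,5.6,0.0881],
[-0.018,0.0253,0.0038,-0,-0.1,5.6,0.0881],
[-0.0155,0.027,0.0039,-0.1,-0.1,5.6,0.0881],
[-0.0127,0.0283,0.0039,-0.1,-0.2,5.6,0.0881],
[-0.0099,0.0294,0.004,-0,-0.1,5.6,0.0881],
[-0.007,0.0303,0.0041,-0.1,-0.2,5.5,0.0881],
[-0.004,0.0308,0.0041,-0,-0.1,5.6,0.0881],
[-0.001,0.0311,0.0041,-0.1,-0.2,5.5,0.0881],
[0.0019,0.031,0.0043,-0,-0.1,5.6,0.0881],
```

>>> {"api": "arm_command", "payload": {
  "series": [
    [-0.0246, 0.019, 0.0036, -0.1, -0.1, 5.6, 0.0881],
    [-0.0226, 0.0213, 0.0037, -0.1, -0.1, 5.6, 0.0881],
    [-0.0204, 0.0234, 0.0038, -0.1, -0.1, 5.6, 0.0881],
    [-0.018, 0.0253, 0.0038, 0, -0.1, 5.6, 0.0881],
    [-0.0155, 0.027, 0.0039, -0.1, -0.1, 5.6, 0.0881]
  ]
}}

```text
time: 10.6
tool_pos: [481.9, -172.1, 290.8]
tool_rot: [-3.14, -0.016, 0.301]
force: [0.3, -0.4, 0.5]
width: 88.0
```

>>> {"api": "arm_command", "payload": {
  "series": [
    [-0.0127, 0.0283, 0.0039, -0.1, -0.2, 5.6, 0.0881],
    [-0.0099, 0.0294, 0.004, 0, -0.1, 5.6, 0.0881],
    [-0.007, 0.0303, 0.0041, -0.1, -0.2, 5.5, 0.0881],
    [-0.004, 0.0308, 0.0041, 0, -0.1, 5.6, 0.0881],
    [-0.001, 0.0311, 0.0041, -0.1, -0.2, 5.5, 0.0881]
  ]
}}

```text
time: 11.22
tool_pos: [463.7, -326.2, 270.1]
tool_rot: [-3.142, -0.002, -0.184]
force: [0.2, -0.5, 0.8]
width: 88.2
```

>>> {"api": "arm_command", "payload": {
  "series": [
    [0.0019, 0.031, 0.0043, 0, -0.1, 5.6, 0.0881],
    [0, 0, 0, 0, 0, 0, 0.0881]
  ]
}}

```text
time: 11.48
tool_pos: [459.0, -358.7, 265.2]
tool_rot: [3.139, 0.001, -0.284]
force: [-0.0, 0.6, 0.2]
width: 87.8
```

```bash
python3 - <<'E'
from h import *
from bench import observe
s=observe();print(s['qpos'].round(2),s['width'],s['dq'].round(2))
a=np.radians(-16);g=np.array([473-12*np.cos(a),-359.1-12*np.sin(a)]);D=tool_down(-16)
rows([([*g,30],D,45),([*g,10],D,10)],w=6)
E
```

```text
[ 0.93  0.9  -0.62  1.79  0.77  0.71 -1.97] 87.78095681443816 [-0.04 -0.01 -0.06  0.04 -0.01 -0.01  0.01]
-- [ 461.5 -355.8  196. ] 2
[0.0008,-0.0018,0.0346,0.1,0,-0.1,0.0881],
[0.0008,-0.0018,0.0346,0,0.1,-0.2,0.0881],
-- [ 461.5 -355.8  176. ] 3
[-0,-0,0.0067,0,-0,0,0.0881],
[-0,-0,0.0067,0,-0,0,0.0881],
[-0,-0,0.0066,0,-0,0,0.0881],
```

Joint 7 stands at -1.97, and pocket 0 would push it towards its -2.66 limit. I take the equivalent grasp a half turn round (+180° about tool z) while still high.

>>> {"api": "arm_command", "payload": {
  "series": [
    [0, 0, 0, 0, 0, 10, 0.0881],
    [0, 0, 0, 0, 0, 10, 0.0881],
    [0, 0, 0, 0, 0, 10, 0.0881],
    [0, 0, 0, 0, 0, 10, 0.0881],
    [0, 0, 0, 0, 0, 10, 0.0881]
  ]
}}

```text
time: 12.1
tool_pos: [460.8, -354.5, 266.0]
tool_rot: [-3.141, 0.001, -1.155]
force: [-0.3, 0.5, 0.2]
width: 88.4
```

>>> {"api": "arm_command", "payload": {
  "series": [
    [0, 0, 0, 0, 0, 10, 0.0881],
    [0, 0, 0, 0, 0, 10, 0.0881],
    [0, 0, 0, 0, 0, 10, 0.0881],
    [0, 0, 0, 0, 0, 10, 0.0881],
    [0, 0, 0, 0, 0, 10, 0.0881]
  ]
}}

```text
time: 12.72
tool_pos: [460.7, -354.5, 265.8]
tool_rot: [3.14, 0.0, -2.028]
force: [-0.1, 0.5, 0.0]
width: 87.9
```

>>> {"api": "arm_command", "payload": {
  "series": [
    [0, 0, 0, 0, 0, 10, 0.0881],
    [0, 0, 0, 0, 0, 10, 0.0881],
    [0, 0, 0, 0, 0, 10, 0.0881],
    [0, 0, 0, 0, 0, 10, 0.0881],
    [0, 0, 0, 0, 0, 10, 0.0881]
  ]
}}

```text
time: 13.35
tool_pos: [377.7, -388.4, 273.6]
tool_rot: [3.126, 0.04, -2.778]
force: [-0.3, -0.6, 0.5]
width: 88.1
```

>>> {"api": "arm_command", "payload": {
  "series": [
    [0, 0, 0, 0, 0, 10, 0.0881],
    [0, 0, 0, 0, 0, 10, 0.0881],
    [0, 0, 0, 0, 0, 10, 0.0881],
    [0, 0, 0, 0, 0, 0, 0.0881]
  ]
}}

```text
time: 13.85
tool_pos: [228.3, -437.3, 299.5]
tool_rot: [3.061, 0.08, -3.124]
force: [0.4, -0.1, 0.1]
width: 87.8
```

```bash
python3 - <<'E'
from h import *
from bench import observe
s=observe();print(s['qpos'].round(2),s['tool_rot'])
a=np.radians(-16);g=np.array([473-12*np.cos(a),-359.1-12*np.sin(a)]);D=tool_down(164)
rows([([*g,90],D,10),([*g,30],D,45),([*g,10],D,10)],w=6)
E
```

```text
[ 0.65  0.82  0.67  2.06 -1.    0.71 -2.65] [ 3.06071634  0.08007717 -3.12430024]
-- [ 461.5 -355.8  256. ] 26
[-0.0089,0.0028,0.0026,0.2,0.1,0.7,0.0881],
[-0.0088,0.0029,0.0026,0.2,0.2,0.7,0.0881],
[-0.0088,0.003,0.0026,0.2,0.1,0.7,0.0881],
[-0.0088,0.0031,0.0025,0.2,0.2,0.7,0.0881],
[-0.0087,0.0032,0.0025,0.2,0.1,0.7,0.0881],
[-0.0087,0.0034,0.0025,0.2,0.2,0.7,0.0881],
[-0.0087,0.0035,0.0024,0.2,0.1,0.6,0.0881],
[-0.0086,0.0036,0.0024,0.2,0.2,0.7,0.0881],
[-0.0086,0.0037,0.0023,0.2,0.1,0.6,0.0881],
[-0.0086,0.0038,0.0023,0.2,0.2,0.7,0.0881],
[-0.0085,0.0039,0.0023,0.2,0.1,0.6,0.0881],
[-0.0085,0.004,0.0023,0.2,0.1,0.7,0.0881],
[-0.0084,0.0041,0.0022,0.2,0.2,0.6,0.0881],
[-0.0084,0.0042,0.0022,0.2,0.1,0.7,0.0881],
[-0.0084,0.0043,0.0021,0.2,0.2,0.6,0.0881],
[-0.0083,0.0044,0.0021,0.2,0.1,0.7,0.0881],
[-0.0083,0.0045,0.0021,0.2,0.2,0.6,0.0881],
[-0.0082,0.0046,0.002,0.2,0.1,0.7,0.0881],
[-0.0082,0.0047,0.002,0.2,0.2,0.6,0.0881],
[-0.0081,0.0048,0.002,0.2,0.1,0.7,0.0881],
[-0.0081,0.0049,0.0019,0.2,0.2,0.6,0.0881],
[-0.008,0.005,0.0019,0.2,0.1,0.7,0.0881],
[-0.008,0.0051,0.0018,0.2,0.2,0.6,0.0881],
[-0.0079,0.0052,0.0018,0.2,0.1,0.7,0.0881],
[-0.0079,0.0053,0.0018,0.2,0.2,0.6,0.0881],
[-0.0078,0.0053,0.0017,0.3,0.1,0.7,0.0881],
-- [ 461.5 -355.8  196. ] 2
[0,0,0.03,-0,0,-0,0.0881],
[0.0001,0.0001,0.03,-0,0,-0,0.0881],
-- [ 461.5 -355.8  176. ] 2
[-0,-0,0.01,-0,0,-0,0.0881],
[-0,-0,0.01,-0,0,-0,0.0881],
```

That was the wrong sense: joint 7 ran down to its limit and the arm drifted away, held by the software at height with no contact. I turn back the other way, bringing the TCP back over the spare.

```bash
python3 - <<'E'
from h import *
a=np.radians(-16);g=np.array([473-12*np.cos(a),-359.1-12*np.sin(a)])
m=[(461.5+228)/2,-397]
rows([([*m,125],tool_down(-140),45),([*g,115],tool_down(-100),45)],w=8)
E
```

```text
-- [ 344.8 -397.   291. ] 5
[-0.0232,0.0073,0.0042,0.6,1.2,-7.8,0.0881],
[-0.0241,0.0042,0.0036,0.6,1.2,-7.7,0.0881],
[-0.0245,0.0009,0.0031,0.6,1.2,-7.8,0.0881],
[-0.0244,-0.0024,0.0026,0.5,1.2,-7.7,0.0881],
[-0.024,-0.0056,0.0021,0.6,1.2,-7.8,0.0881],
-- [ 461.5 -355.8  281. ] 5
[-0.0232,-0.0087,0.002,0,-0,-8,0.0881],
[-0.0217,-0.0118,0.002,0,-0,-8,0.0881],
[-0.0199,-0.0148,0.002,0,-0,-8,0.0881],
[-0.0176,-0.0174,0.0019,0,-0,-8,0.0881],
[-0.0151,-0.0196,0.002,0,-0,-8,0.0881],
```

>>> {"api": "arm_command", "payload": {
  "series": [
    [-0.0232, 0.0073, 0.0042, 0.6, 1.2, -7.8, 0.0881],
    [-0.0241, 0.0042, 0.0036, 0.6, 1.2, -7.7, 0.0881],
    [-0.0245, 0.0009, 0.0031, 0.6, 1.2, -7.8, 0.0881],
    [-0.0244, -0.0024, 0.0026, 0.5, 1.2, -7.7, 0.0881],
    [-0.024, -0.0056, 0.0021, 0.6, 1.2, -7.8, 0.0881]
  ]
}}

```text
time: 14.48
tool_pos: [350.3, -393.8, 289.8]
tool_rot: [3.141, 0.002, -2.427]
force: [0.1, -0.3, -0.6]
width: 88.0
```

>>> {"api": "arm_command", "payload": {
  "series": [
    [-0.0232, -0.0087, 0.002, 0, 0, -8, 0.0881],
    [-0.0217, -0.0118, 0.002, 0, 0, -8, 0.0881],
    [-0.0199, -0.0148, 0.002, 0, 0, -8, 0.0881],
    [-0.0176, -0.0174, 0.0019, 0, 0, -8, 0.0881],
    [-0.0151, -0.0196, 0.002, 0, 0, -8, 0.0881]
  ]
}}

```text
time: 15.1
tool_pos: [466.5, -351.3, 280.0]
tool_rot: [-3.14, 0.003, -1.729]
force: [0.0, 0.4, 0.9]
width: 88.2
```

```bash
python3 - <<'E'
from h import *
from bench import observe
s=observe();print(s['qpos'].round(2),s['tool_rot'].round(3),s['tool_pos'].round(1))
E
```

```text
[ 0.32  0.86  0.45  1.81 -0.62  0.61 -2.15] [-3.140e+00  3.000e-03 -1.729e+00] [ 466.5 -351.3  280. ]
```

>>> {"api": "arm_command", "payload": {
  "series": [
    [0, 0, 0, 0, 0, -10, 0.0881],
    [0, 0, 0, 0, 0, -10, 0.0881],
    [0, 0, 0, 0, 0, -10, 0.0881],
    [0, 0, 0, 0, 0, -10, 0.0881],
    [0, 0, 0, 0, 0, -10, 0.0881]
  ]
}}

```text
time: 15.72
tool_pos: [465.8, -351.6, 280.3]
tool_rot: [-3.139, 0.0, -0.855]
force: [-0.0, -0.1, 0.5]
width: 88.0
```

>>> {"api": "arm_command", "payload": {
  "series": [
    [0, 0, 0, 0, 0, -10, 0.0881],
    [0, 0, 0, 0, 0, -10, 0.0881],
    [0, 0, 0, 0, 0, -10, 0.0881],
    [0, 0, 0, 0, 0, -10, 0.0881],
    [0, 0, 0, 0, 0, -10, 0.0881]
  ]
}}

```text
time: 16.35
tool_pos: [465.8, -351.6, 280.5]
tool_rot: [-3.14, -0.003, 0.018]
force: [-0.0, 0.1, -0.1]
width: 88.4
```

```bash
python3 - <<'E'
from h import *
from bench import observe
s=observe();print(s['qpos'].round(2),s['tool_rot'].round(3),s['tool_pos'].round(1))
E
```

```text
[ 0.57  0.8  -0.01  1.8   0.01  0.53 -0.99] [-3.14e+00 -3.00e-03  1.80e-02] [ 465.8 -351.6  280.5]
```

>>> {"api": "arm_command", "payload": {
  "series": [
    [0, 0, 0, 0, 0, -10, 0.0881],
    [0, 0, 0, 0, 0, -10, 0.0881],
    [0, 0, 0, 0, 0, -10, 0.0881],
    [0, 0, 0, 0, 0, -10, 0.0881],
    [0, 0, 0, 0, 0, -10, 0.0881]
  ]
}}

```text
time: 16.98
tool_pos: [465.8, -351.6, 280.7]
tool_rot: [3.141, -0.003, 0.891]
force: [0.7, -0.7, -0.5]
width: 87.9
```

>>> {"api": "arm_command", "payload": {
  "series": [
    [0, 0, 0, 0, 0, -10, 0.0881],
    [0, 0, 0, 0, 0, -10, 0.0881],
    [0, 0, 0, 0, 0, -10, 0.0881],
    [0, 0, 0, 0, 0, -10, 0.0881],
    [0, 0, 0, 0, 0, -10, 0.0881]
  ]
}}

```text
time: 17.6
tool_pos: [465.8, -351.7, 280.8]
tool_rot: [3.138, -0.001, 1.763]
force: [0.1, -0.9, 0.4]
width: 88.0
```

>>> {"api": "arm_command", "payload": {
  "series": [
    [0, 0, 0, 0, 0, -10, 0.0881],
    [0, 0, 0, 0, 0, -10, 0.0881],
    [0, 0, 0, 0, 0, -10, 0.0881],
    [0, 0, 0, 0, 0, -10, 0.0881],
    [0, 0, 0, 0, 0, -10, 0.0881]
  ]
}}

```text
time: 18.23
tool_pos: [465.7, -351.8, 281.0]
tool_rot: [3.138, 0.002, 2.636]
force: [1.1, -0.3, -1.6]
width: 88.4
```

>>> {"api": "arm_command", "payload": {
  "series": [
    [0, 0, 0, 0, 0, -10, 0.0881],
    [0, 0, 0, 0, 0, 0, 0.0881]
  ]
}}

```text
time: 18.48
tool_pos: [465.5, -352.3, 280.8]
tool_rot: [3.138, 0.002, 2.802]
force: [0.2, -0.7, -0.2]
width: 88.4
```

```bash
python3 - <<'E'
from h import *
from bench import observe
s=observe();print(s['qpos'].round(2),s['tool_rot'].round(3),s['tool_pos'].round(1))
a=np.radians(-16);g=np.array([473-12*np.cos(a),-359.1-12*np.sin(a)]);D=tool_down(164)
rows([([*g,70],D,25),([*g,30],D,30),([*g,10],D,10)],w=6)
E
```

```text
[ 0.98  0.91 -0.75  1.78  0.84  0.8   1.04] [3.138e+00 2.000e-03 2.802e+00] [ 465.5 -352.3  280.8]
-- [ 461.5 -355.8  236. ] 2
[0.0014,-0.0024,0.0224,0.1,0.1,-1.7,0.0881],
[0.0013,-0.0023,0.0224,0.1,0,-1.8,0.0881],
-- [ 461.5 -355.8  196. ] 2
[0,0,0.02,-0,0,0,0.0881],
[0.0001,0.0001,0.02,-0,0,0,0.0881],
-- [ 461.5 -355.8  176. ] 2
[-0,-0,0.01,-0,0,0,0.0881],
[-0,-0,0.01,-0,0,0,0.0881],
```

Joint 7 is now mid-range at 1.04. I descend and grip.

>>> {"api": "arm_command", "payload": {
  "series": [
    [0.0014, -0.0024, 0.0224, 0.1, 0.1, -1.7, 0.0881],
    [0.0013, -0.0023, 0.0224, 0.1, 0, -1.8, 0.0881],
    [0, 0, 0.02, 0, 0, 0, 0.0881],
    [0, 0, 0.02, 0, 0, 0, 0.0881],
    [0, 0, 0.01, 0, 0, 0, 0.0881]
  ]
}}

```text
time: 19.1
tool_pos: [460.6, -357.3, 184.7]
tool_rot: [-3.139, -0.001, 2.861]
force: [-0.0, 0.5, 0.3]
width: 88.3
```

>>> {"api": "arm_command", "payload": {
  "series": [
    [0, 0, 0.01, 0, 0, 0, 0.0881],
    [0, 0, 0, 0, 0, 0, 0.0881],
    [0, 0, 0, 0, 0, 0, 0.03],
    [0, 0, 0, 0, 0, 0, 0.03],
    [0, 0, 0, 0, 0, 0, 0.03]
  ],
  "grip_force": 25
}}

```text
time: 19.73
tool_pos: [460.7, -358.0, 176.4]
tool_rot: [-3.138, 0.0, 2.861]
force: [0.0, -0.2, -0.6]
width: 60.3
```

>>> {"api": "arm_command", "payload": {
  "series": [
    [0, 0, 0, 0, 0, 0, 0.03],
    [0, 0, 0, 0, 0, 0, 0.03]
  ]
}}

```text
time: 19.98
tool_pos: [460.7, -357.7, 176.1]
tool_rot: [-3.139, -0.0, 2.861]
force: [-0.7, -0.6, 0.2]
width: 41.7
```

```bash
cat >> h.py <<'E'
TIL2=TILT*Ro.from_euler('z',np.pi)
E
python3 - <<'E'
from h import *
from bench import observe
s=observe();print(s['qpos'].round(2),s['tool_rot'].round(3),s['tool_pos'].round(1),s['width'])
g=s['tool_pos'][:2];D=tool_down(164);w=T(0,100)
# lift; travel level halfway; then turn to rack tilt
rows([([*g,130],D,42),([500,-40,150],tool_down(225),35),],w=6,jaw=.03)
E
```

```text
[ 0.93  1.05 -0.63  1.81  1.02  0.65  0.96] [-3.139 -0.     2.861] [ 460.7 -357.7  176.1] 41.65245442427661
-- [ 460.7 -357.7  296. ] 3
[0,-0.0001,-0.04,-0,-0,-0,0.03],
[0,-0.0001,-0.0399,-0.1,-0,-0,0.03],
[0,-0,-0.04,-0,-0,-0.1,0.03],
-- [500. -40. 316.] 11
[0.0045,0.0287,-0.0018,-0,-0,-5.5,0.03],
[0.0017,0.029,-0.0018,-0,-0,-5.5,0.03],
[-0.001,0.0291,-0.0018,-0,-0,-5.6,0.03],
[-0.0039,0.0288,-0.0019,-0,-0,-5.5,0.03],
[-0.0066,0.0283,-0.0018,-0,-0,-5.6,0.03],
[-0.0094,0.0276,-0.0019,-0,-0,-5.5,0.03],
[-0.012,0.0265,-0.0018,-0,-0,-5.6,0.03],
[-0.0145,0.0253,-0.0019,-0,-0,-5.5,0.03],
[-0.0168,0.0237,-0.0018,-0,-0,-5.6,0.03],
[-0.0191,0.022,-0.0019,-0,-0,-5.5,0.03],
[-0.0211,0.0201,-0.0018,-0,-0,-5.6,0.03],
```

>>> {"api": "arm_command", "payload": {
  "series": [
    [0, 0, -0.02, 0, 0, 0, 0.03],
    [0, 0, -0.05, 0, 0, 0, 0.03],
    [0, 0, -0.05, 0, 0, 0, 0.03],
    [0.0045, 0.0287, -0.0018, 0, 0, -5.5, 0.03],
    [0.0017, 0.029, -0.0018, 0, 0, -5.5, 0.03]
  ]
}}

```text
time: 20.6
tool_pos: [468.0, -299.5, 301.5]
tool_rot: [-3.137, 0.001, 3.055]
force: [0.7, 1.3, -1.2]
width: 41.8
```

>>> {"api": "arm_command", "payload": {
  "series": [
    [-0.001, 0.0291, -0.0018, 0, 0, -5.6, 0.03],
    [-0.0039, 0.0288, -0.0019, 0, 0, -5.5, 0.03],
    [-0.0066, 0.0283, -0.0018, 0, 0, -5.6, 0.03],
    [-0.0094, 0.0276, -0.0019, 0, 0, -5.5, 0.03],
    [-0.012, 0.0265, -0.0018, 0, 0, -5.6, 0.03]
  ]
}}

```text
time: 21.22
tool_pos: [486.2, -154.0, 308.8]
tool_rot: [-3.139, -0.002, -2.74]
force: [0.0, 0.9, -1.0]
width: 41.6
```

>>> {"api": "arm_command", "payload": {
  "series": [
    [-0.0145, 0.0253, -0.0019, 0, 0, -5.5, 0.03],
    [-0.0168, 0.0237, -0.0018, 0, 0, -5.6, 0.03],
    [-0.0191, 0.022, -0.0019, 0, 0, -5.5, 0.03],
    [-0.0211, 0.0201, -0.0018, 0, 0, -5.6, 0.03],
    [0, 0, 0, 0, 0, 0, 0.03]
  ]
}}

```text
time: 21.85
tool_pos: [500.7, -37.1, 316.2]
tool_rot: [-3.141, -0.0, -2.352]
force: [0.1, -0.5, -0.5]
width: 42.0
```

```bash
python3 - <<'E'
from h import *
from bench import observe
s=observe();print(s['qpos'].round(2),s['tool_rot'].round(3),s['tool_pos'].round(1),s['width'])
rows([(T(0,70),TIL2,15)],w=4,jaw=.03)
E
```

```text
[ 0.55  0.86 -1.    1.99  0.98  0.88  1.35] [-3.141 -0.    -2.352] [500.7 -37.1 316.2] 41.970708624276
-- [399.4  75.5 268.5] 11
[-0.0008,0.0138,0.0043,-0.4,-2.7,-1.4,0.03],
[-0.0009,0.0137,0.0045,-0.4,-2.7,-1.4,0.03],
[-0.001,0.0136,0.0046,-0.4,-2.7,-1.4,0.03],
[-0.0012,0.0136,0.0047,-0.4,-2.7,-1.4,0.03],
[-0.0013,0.0135,0.0049,-0.4,-2.7,-1.4,0.03],
[-0.0013,0.0135,0.005,-0.3,-2.7,-1.4,0.03],
[-0.0014,0.0134,0.0052,-0.4,-2.7,-1.4,0.03],
[-0.0015,0.0133,0.0054,-0.3,-2.7,-1.3,0.03],
[-0.0016,0.0133,0.0055,-0.4,-2.7,-1.4,0.03],
[-0.0016,0.0131,0.0056,-0.3,-2.8,-1.3,0.03],
[-0.0017,0.0131,0.0058,-0.4,-2.7,-1.4,0.03],
```

>>> {"api": "arm_command", "payload": {
  "series": [
    [-0.0008, 0.0138, 0.0043, -0.4, -2.7, -1.4, 0.03],
    [-0.0009, 0.0137, 0.0045, -0.4, -2.7, -1.4, 0.03],
    [-0.001, 0.0136, 0.0046, -0.4, -2.7, -1.4, 0.03],
    [-0.0012, 0.0136, 0.0047, -0.4, -2.7, -1.4, 0.03],
    [-0.0013, 0.0135, 0.0049, -0.4, -2.7, -1.4, 0.03]
  ]
}}

```text
time: 22.48
tool_pos: [454.4, 10.6, 293.5]
tool_rot: [3.122, 0.234, -2.238]
force: [0.4, -0.2, -1.6]
width: 41.6
```

>>> {"api": "arm_command", "payload": {
  "series": [
    [-0.0013, 0.0135, 0.005, -0.3, -2.7, -1.4, 0.03],
    [-0.0014, 0.0134, 0.0052, -0.4, -2.7, -1.4, 0.03],
    [-0.0015, 0.0133, 0.0054, -0.3, -2.7, -1.3, 0.03],
    [0, 0, 0, 0, 0, 0, 0.03]
  ]
}}

```text
time: 22.98
tool_pos: [426.6, 41.6, 280.2]
tool_rot: [3.125, 0.375, -2.165]
force: [-0.5, -0.2, -0.8]
width: 41.7
```

```bash
python3 - <<'E'
from h import *
from bench import observe
s=observe();print(s['qpos'].round(2),s['tool_rot'].round(3),s['tool_pos'].round(1),s['width'])
rows([(T(0,50),TIL2,12)],w=2,jaw=.03)
E
```

```text
[ 0.5   0.9  -1.03  2.33  1.73  0.47  0.69] [ 3.125  0.375 -2.165] [426.6  41.6 280.2] 41.66442369668147
-- [404.3  84.2 251.2] 5
[-0.0021,0.0083,0.0072,-0.2,-1.7,-0.9,0.03],
[-0.0021,0.0083,0.0073,-0.2,-1.7,-0.9,0.03],
[-0.0019,0.0082,0.0074,-0.2,-1.7,-0.9,0.03],
[-0.0019,0.0082,0.0074,-0.3,-1.7,-0.8,0.03],
[-0.0018,0.0082,0.0076,-0.2,-1.7,-0.9,0.03],
```

>>> {"api": "arm_command", "payload": {
  "series": [
    [-0.0021, 0.0083, 0.0072, -0.2, -1.7, -0.9, 0.03],
    [-0.0021, 0.0083, 0.0073, -0.2, -1.7, -0.9, 0.03],
    [-0.0019, 0.0082, 0.0074, -0.2, -1.7, -0.9, 0.03],
    [-0.0019, 0.0082, 0.0074, -0.3, -1.7, -0.8, 0.03],
    [-0.0018, 0.0082, 0.0076, -0.2, -1.7, -0.9, 0.03]
  ]
}}

```text
time: 23.6
tool_pos: [405.8, 84.3, 251.3]
tool_rot: [-3.138, 0.524, -2.082]
force: [-0.3, -0.8, -0.3]
width: 41.3
```

>>> {"api": "arm_command", "payload": {
  "series": [
    [0, 0, 0, 0, 0, 0, 0.03]
  ]
}}

```text
time: 23.72
tool_pos: [405.3, 84.5, 251.1]
tool_rot: [-3.14, 0.523, -2.082]
force: [-0.2, -0.1, -1.6]
width: 42.0
```

```bash
python3 - <<'E'
from h import *
from bench import observe
s=observe();print(s['qpos'].round(2),s['tool_rot'].round(3),s['tool_pos'].round(1),s['width'])
rows([(T(0,15),TIL2,9)],w=2,jaw=.03)
E
```

```text
[ 0.48  1.1  -1.21  2.43  2.09  0.69  0.39] [-3.14   0.523 -2.082] [405.3  84.5 251.1] 42.0015087034309
-- [412.9  99.5 220.9] 4
[0.0001,0.0002,0.0086,-0,-0,-0,0.03],
[0.0002,0.0002,0.0086,-0,-0,-0,0.03],
[0.0001,0.0002,0.0087,-0,-0,-0,0.03],
[0.0002,0.0001,0.0086,-0.1,-0,-0,0.03],
```

It tracks well. I lower to 15 mm with the same 3 mm down-slope bias and take a look.

>>> {"api": "arm_command", "payload": {
  "series": [
    [0.001, 0.0002, 0.0086, 0, 0, 0, 0.03],
    [0.001, 0.0002, 0.0086, 0, 0, 0, 0.03],
    [0.001, 0.0002, 0.0087, 0, 0, 0, 0.03],
    [0.0002, 0.0001, 0.0086, 0, 0, 0, 0.03],
    [0, 0, 0, 0, 0, 0, 0.03]
  ]
}}

```text
time: 24.35
tool_pos: [411.6, 98.4, 219.5]
tool_rot: [-3.141, 0.526, -2.081]
force: [-0.5, 0.7, -1.6]
width: 41.6
```

```bash
python3 - <<'E'
from h import *
from bench import observe,capture
s=observe();R=Ro.from_euler('xyz',s['tool_rot']);print(s['qpos'].round(2),RACK.inv().apply(s['tool_pos']+R.apply([0,0,166])-O)-[-19,120,10])
i=capture('scene')['img'][:,:,::-1]
cv2.imwrite('pics/s4.png',cv2.resize(i[145:285,360:510],None,fx=4,fy=4,interpolation=cv2.INTER_CUBIC))
print(((proj('scene',O+RACK.apply([[80-10,120,15+24]]))-[360,145])*4).round())
E
```

```text
[ 0.44  1.19 -1.2   2.42  2.16  0.76  0.36] [-1.70872611  0.49595073 14.59310871]
[[476. 145.]]
```

View pics/s4.png

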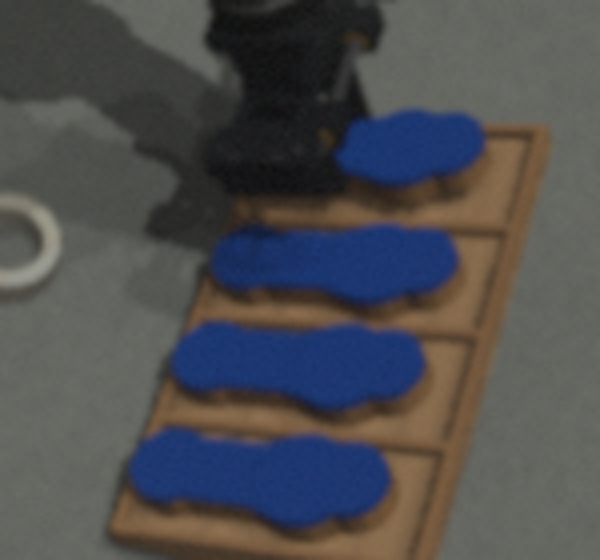

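The held blank's toe is at crop (485,142), offset from the prediction just as with the first one. It is over pocket 0, clear of its neighbour. Lowering.

>>> {"api": "arm_command", "payload": {
  "series": [
    [0.0015, 0.0005, 0.005, 0, 0, 0, 0.03],
    [0, 0, 0.005, 0, 0, 0, 0.03],
    [0, 0, 0.002, 0, 0, 0, 0.03],
    [0, 0, 0, 0, 0, 0, 0.03]
  ]
}}

```text
time: 24.9
tool_pos: [413.5, 102.5, 208.9]
tool_rot: [-3.14, 0.526, -2.081]
force: [0.2, -0.0, -0.6]
width: 42.2
```

>>> {"api": "arm_command", "payload": {
  "series": [
    [0, 0, 0.001, 0, 0, 0, 0.03],
    [0, 0, 0, 0, 0, 0, 0.03]
  ]
}}

```text
time: 25.15
tool_pos: [413.8, 102.9, 208.2]
tool_rot: [-3.14, 0.526, -2.081]
force: [0.3, 0.2, -1.5]
width: 41.8
```

>>> {"api": "arm_command", "payload": {
  "series": [
    [0, 0, 0.001, 0, 0, 0, 0.03],
    [0, 0, 0, 0, 0, 0, 0.03]
  ]
}}

```text
time: 25.4
tool_pos: [414.0, 103.3, 207.3]
tool_rot: [-3.14, 0.526, -2.081]
force: [-0.4, 0.8, -0.3]
width: 42.1
```

```bash
python3 - <<'E'
from h import *
from bench import observe
s=observe();R=Ro.from_euler('xyz',s['tool_rot']);print(RACK.inv().apply(s['tool_pos']+R.apply([0,0,166])-O)-[-19,120,10],RACK.inv().apply(s['force']))
E
```

```text
[-3.0902749   0.6335848   1.27899121] [ 0.26369355  0.6953458  -0.54171575]
```

>>> {"api": "arm_command", "payload": {
  "series": [
    [0, 0, 0.0008, 0, 0, 0, 0.03],
    [0, 0, 0, 0, 0, 0, 0.03]
  ]
}}

```text
time: 25.65
tool_pos: [414.2, 103.7, 206.6]
tool_rot: [-3.14, 0.526, -2.081]
force: [-0.3, 0.4, -1.4]
width: 42.0
```

>>> {"api": "arm_command", "payload": {
  "series": [
    [0, 0, 0.0008, 0, 0, 0, 0.03],
    [0, 0, 0, 0, 0, 0, 0.03]
  ]
}}

```text
time: 25.9
tool_pos: [414.3, 103.9, 206.1]
tool_rot: [-3.139, 0.526, -2.08]
force: [-1.3, -0.9, 1.7]
width: 41.9
```

Light contact (about 4 N) at the floor height. One small step more to seat it, then release and retract.

>>> {"api": "arm_command", "payload": {
  "series": [
    [0, 0, 0.0004, 0, 0, 0, 0.03],
    [0, 0, 0, 0, 0, 0, 0.03]
  ]
}}

```text
time: 26.15
tool_pos: [414.2, 104.0, 206.0]
tool_rot: [-3.139, 0.526, -2.08]
force: [-1.8, -4.3, 6.3]
width: 41.9
```

>>> {"api": "arm_command", "payload": {
  "series": [
    [0, 0, -0.0005, 0, 0, 0, 0.045],
    [0, 0, 0, 0, 0, 0, 0.05],
    [0, 0, 0, 0, 0, 0, 0.056],
    [0, 0, 0, 0, 0, 0, 0.056]
  ]
}}

```text
time: 26.65
tool_pos: [414.4, 104.0, 205.9]
tool_rot: [-3.14, 0.526, -2.081]
force: [0.1, 0.1, -0.4]
width: 56.0
```

>>> {"api": "arm_command", "payload": {
  "series": [
    [0, 0, -0.01, 0, 0, 0, 0.056],
    [0, 0, -0.02, 0, 0, 0, 0.056],
    [0, 0, -0.03, 0, 0, 0, 0.06],
    [0, 0, -0.03, 0, 0, 0, 0.07],
    [0.02, 0, -0.03, 0, 0, 0, 0.088]
  ]
}}

```text
time: 27.28
tool_pos: [376.3, 36.6, 301.5]
tool_rot: [-3.137, 0.528, -2.078]
force: [0.7, 0.0, 0.4]
width: 77.7
```

>>> {"api": "arm_command", "payload": {
  "series": [
    [0.03, 0, -0.01, 0, 0, 0, 0.088],
    [0.03, 0, -0.01, 0, 0, 0, 0.088],
    [0.03, 0, -0.01, 0, 0, 0, 0.088],
    [0, 0, 0, 0, 0, 0, 0.088],
    [0, 0, 0, 0, 0, 0, 0.088]
  ]
}}

```text
time: 27.9
tool_pos: [335.1, -45.8, 282.0]
tool_rot: [3.141, 0.526, -2.08]
force: [0.5, 0.6, -0.1]
width: 87.8
```

```bash
python3 - <<'E'
from h import *
from bench import observe,capture
s=observe();print(s['time'],s['tool_pos'],s['force'])
i=capture('scene')['img'][:,:,::-1].copy();cv2.imwrite('pics/sc5.png',i)
t=capture('top')['img'][:,:,::-1].copy();cv2.imwrite('pics/tp5.png',t)
a=cv2.resize(i[150:320,215:515],(780,442),interpolation=cv2.INTER_CUBIC)
cv2.imwrite('pics/s5.png',a)
for im,c in((i,'scene'),(t,'top')):
    k,_,st,ce=cv2.connectedComponentsWithStats(mask(im));print(c,[st[j].tolist() for j in range(1,k) if st[j][4]>200])
E
```

```text
27.9 [335.11909375 -45.78112427 281.99436887] [ 0.49772454  0.63370165 -0.07407605]
scene [[594, 92, 45, 63, 1516], [422, 177, 59, 18, 801], [413, 202, 61, 19, 883], [403, 226, 63, 21, 981], [393, 252, 64, 25, 1071]]
top [[203, 94, 60, 47, 1277], [183, 122, 62, 48, 1325], [163, 151, 63, 47, 1361], [142, 182, 65, 47, 1385], [560, 362, 27, 38, 261]]
```

View pics/s5.png

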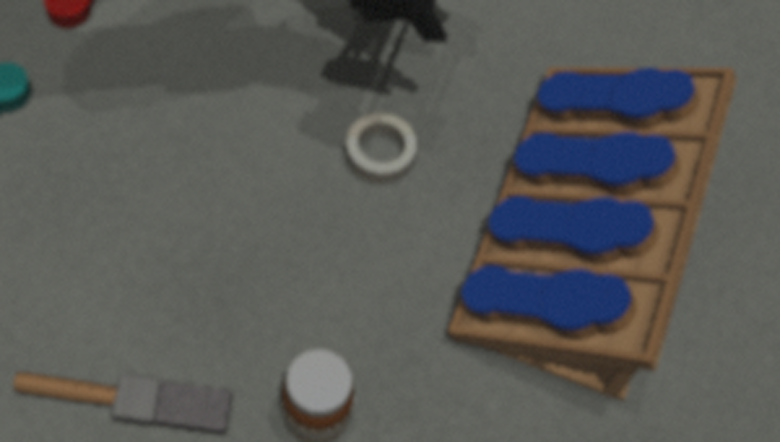

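All four pockets hold a blank, each toe up and blue side up. In the top view their corners step evenly: (203,94), (183,122), (163,151), (142,182). The two original blanks have not moved by even a pixel, and the tape, jar and brush are undisturbed. The gripper is clear, so I hand in.

```bash
python3 -c "from bench import close_job;print(close_job())"
```

```text
the job is handed in; nothing more can be done
None
```

Both spare blanks are in the rack, one in pocket 1 and one in pocket 0, flat on the floor, blue side up and toe up the slope. I handed the job in at about 28 s of the 54 s allowed.

- **Setting down:** each blank was lowered to gentle contact before release, about 9 N for the first and 8 N for the second. The first touched within 0.3 mm of the expected floor height; the second touched at that height too.
- **Final checks:** in both cameras the four blanks sit evenly spaced and aligned. The two original blanks had not moved, and the tape, jar and brush looked undisturbed. The gripper was clear and touching nothing.
- **Heights that disagreed:** the two-camera heights read low, 62 mm for the rack against 65 mm given, and 18 mm for the blank tops against 24 mm. I set the final heights by contact instead.
- **Toe position:** in the hover pictures each toe appeared about 5 mm further up the slope than predicted. I shifted both blanks 3–5 mm down the slope to allow for this.
- **Wrong turn:** a half turn of the wrist before the second pick first went the wrong way. Joint 7 stopped at -2.65, just inside its -2.66 limit, and the arm drifted away from the blank. It was high above the bench and touched nothing, and I turned it back the other way.

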